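# Open the safety-capped cleaner bottle in its cradle

### The arm

A 6-joint arm with a two-finger parallel gripper is mounted at the origin on a cart in front of the work surface, level with it; the furniture and walls round the work are solid. World frame = base frame: x ahead of the robot, y to its left, z up, the work surface at z = 0. Lengths are in m, angles in rad, forces in N, time in s.
With the tool pointing down it reaches from about 0.25 to 0.775 m from the base axis. Payload 8.9 kg.
Tool frame: the origin (TCP) lies at the very end of the fingers, on their centre line; the grasp point (between the pads) lies 19 mm behind it; z points along the fingers, y is the line along which they close (so a half turn about z gives the same grasp; the last joint's range is limited). The gripper opens to 85 mm and grips with 20 to 120 N. Pads are 22 mm wide; open, the fingers measure 114 mm over their backs; the gripper's body (76 mm by 85 mm) begins 54 mm behind the grasp point. The pads swing forward as they close: fully open they stand 13 mm farther back than shut.
Start: joints at [-1.356, 0.291, -0.153, 1.127, 0, 1.431], TCP at [0.182, -0.492, 0.231] pointing down, gripper open.
Joint ranges: [-2.52, 2.52], [-0.91, 1.74], [-1.3, 1.37], [-1.96, 2.02], [-1.52, 1.47], [-3.14, 3.14]. Speed limits (rad/s): [2.22, 2.22, 2.79, 3.14, 3.14, 3.14].

### API

Orientations are given as a unit quaternion [w, x, y, z].
In Python, from cell import env gives the robot as it stands. Calls block until the motion is done:
- env.move_to(position, orientation): joint-space move of the TCP to a pose.
- env.move_linear(position, speed=0.15, attitude=None): straight line of the TCP; attitude=None keeps the orientation; speed is the mean speed in m/s.
- env.move_j(angles): joint-space move.
- env.grip(opening, force=None): opening from 0.0 (shut) to 1.0 (fully open); force is the grip in N (None keeps the last); returns when the fingers have stopped.
- env.hold(seconds).
- env.inverse_kinematics(position, orientation): joint angles nearest the present ones, or None.
- env.read_camera(name): name is "scene" or "top" or "wrist"; returns a dict with "image" (480x640x3 uint8, blue, green, red), "vfov" (degrees; the focal length in pixels is half the picture's height over the tangent of half this angle, whatever the lens; pixels are square), "cx", "cy" (the principal point, pixels), "origin" and "attitude" of the camera in the world. Camera axes: x right, y down, z forward; pixel columns grow to the right and rows downward; lengths in m; the calibration is good to about 2 mm. A picture is of the moment at which its call begins. There is no depth.
A pose or a line that the arm cannot do raises env.IKError and nothing moves.
- env.finish_job(): hands the job in; it is judged then, once.
Readings, each from a call of its own:
- env.current_time(): time.
- env.current_joint_pos(): joint angles.
- env.current_qvel(): joint speeds.
- env.current_tau(): joint torques, N m.
- env.current_ee_pos(): TCP position.
- env.current_eef_rot(): TCP orientation.
- env.current_contact_force(): force on the tool from outside, world axes, zero at the start.
- env.current_ft_torque(): the same for the moment, N m.
- env.current_width(): opening from 0.0 (shut) to 1.0 (fully open).
- env.current_finger_force(): force on a finger pad.
Only numpy, scipy, OpenCV 4.12 (cv2) and the standard library are available. Lean on these libraries where they do the work, as an engineer would, in place of code of your own. Each camera call takes 0.05 s, during which the arm holds its last target. There are 200 camera calls.

### The job

Carry the blue cleaner bottle with the red safety cap to the raised grey cradle and set it down (do not drop it) fully into the pocket, upright with its flat sides along the pocket. With the bottle sitting there, press the cap down, turn it about a quarter turn counter-clockwise (seen from above) while pressed, lift it off and finish while still holding it in the gripper, upright and straight above the bottle's mouth with about 8 cm of air between them, the bottle left seated. Leave the other goods on the counter where they are.

Things in the scene. Friction and masses are not known exactly. Their poses are not given: they have to be found in the camera images.
- bottle: blue flat cleaner bottle, white label with orange diamond, upright on the counter; body 50 (x) x 84 (y) x 100 mm, 0.2 to 0.37 kg. Origin: centre of its underside, z up. Locked cap: foot 114 mm, top 138 mm above the origin. It can be carried by gripping the locked cap, whose catches bear its weight. Bottle and pocket look the same after a half turn.
- bottle_mouth (a point): centre of the rim of the bottle's white neck, 125 mm above the bottle's underside (inside the cap at the start). The neck rises from a round shoulder with a flat top, 44 mm across, 108 mm above the underside.
- cap: red round ribbed push-and-turn cap with white arrows on top, 46 mm across, 24 mm high, 40 g, a loose part held on the neck by two catches. Origin: centre of its foot, z up; x through its catches (along the bottle's x while locked). At the start it is locked: it neither turns nor pulls off.
- cap_top (a point): centre of the cap's top. Spring inside: 3 N at rest, 1 N more per mm. Pressed 3 mm the catches clear the teeth; at 6 mm (9 N) it bottoms on the shoulder. Kept pressed and turned 60 to 115 degrees counter-clockwise from above (80 is best; clockwise is blocked) it is free, the spring lifts it a little, and it pulls straight up, clear of the neck after 15 mm.
- cradle_seat (a point): centre of the pocket floor of the fixed grey raised cradle, 50 mm above the counter; x, y along the pocket's sides. Pocket 56 (x) x 90 (y) mm inside (3 mm play each side of the bottle), walls 22 mm above the floor, then flared lips up to 34 mm, 67 x 101 mm at the top. Seated, the bottle's origin is here, its y along this y, either way round.
- gel_bottle: bystander: white flat bottle with a dark label and a blue cap, 46 x 80 x 137 mm; origin at the centre of its underside; it may stand in the place where the blue bottle stood in another start. Leave it alone.
- glue: bystander: small white bottle with a pointed nozzle, 28 mm across, 84 mm high; origin at the centre of its underside. Leave it alone.
- measure: bystander: yellow tape measure, 76 x 74 x 34 mm; origin at the centre of its underside. Leave it alone.
Mind the look-alikes: they are no part of the job. Of the things like the cap, leave any that is black; of the rest the larger one is meant.

How it is judged:
On the way, in this order (a step that is already met when the one before it is completed fails the run):
1. with the bottle seated upright in the pocket and the cap still locked, the cap is pressed down at least 3 mm (horizontal distance between bottle and cradle_seat below 0.007 m and z of bottle in the frame of cradle_seat below 0.004 m and angle between the y axis of bottle and the y axis of cradle_seat, either way round below 0.15 rad and angle between bottle's own z axis and vertical below 0.08 rad and z of cap in the frame of bottle below 0.111 m and angle between the x axis of cap and the x axis of bottle, either way round below 0.3 rad and horizontal distance between cap and bottle below 0.006 m), for 0.05 s.
2. with the bottle seated, the cap, still on the neck, is turned out of its catches (by more than 49 degrees) (horizontal distance between bottle and cradle_seat below 0.007 m and z of bottle in the frame of cradle_seat below 0.004 m and angle between the y axis of bottle and the y axis of cradle_seat, either way round below 0.15 rad and angle between bottle's own z axis and vertical below 0.08 rad and angle between the x axis of cap and the x axis of bottle, either way round above 0.85 rad and z of cap in the frame of bottle below 0.13 m), for 0.05 s.
At the end, for the whole second after the job is handed in: bottle at rest in the pocket (within 7 mm sideways and 4 mm in height of the seat, 0.15 rad in direction, 0.08 rad tilt); cap in the fingers, still, tilted under 0.3 rad, off the bottle, its foot 40 to 140 mm above the mouth and within 35 mm of straight above (horizontal distance between bottle and cradle_seat below 0.007 m and z of bottle in the frame of cradle_seat below 0.004 m and angle between the y axis of bottle and the y axis of cradle_seat, either way round below 0.15 rad and angle between bottle's own z axis and vertical below 0.08 rad and linear speed of bottle below 0.02 m/s and z of cap in the frame of bottle between 0.165 and 0.265 m and horizontal distance between cap and bottle below 0.035 m and angle between cap's own z axis and vertical below 0.3 rad and contact force between the fingers and cap above 1 N and contact force between each of cap, the fingers and bottle below 0.1 N and linear speed of cap below 0.03 m/s); the arm keeps its last pose, push and grip.
It fails at once if a bystander is shifted by more than 30 mm (distance of any of gel_bottle, glue, measure from where it was at the start of the episode above 0.03 m).
It fails at once if the bottle is tipped by more than 0.6 rad (angle between bottle's own z axis and vertical above 0.6 rad).
It fails at once if the bottle is dropped into the cradle: falling free there from more than about 5 mm up (horizontal distance between bottle and cradle_seat below 0.03 m and z of bottle in the frame of cradle_seat between 0.002 and 0.1 m and linear speed of bottle above 0.3 m/s and contact force between the fingers and bottle below 0.05 N and contact force between the fingers and cap below 0.05 N).
It also fails if it takes over 45 s, if anything falls off the work surface, if the arm or the gripper's body presses on something with over 40 N, if the wrist force passes 120 N, or if a joint passes its speed limit or range.

## Working session

There is one attempt and no reset: what is moved stays moved. The work goes in short steps, each a Python script; the robot and the scene stay as the last script left them, time stands still between calls to the robot, and variables do not carry over. Pictures are saved under pics/ and viewed, at most 12 in all, crops included, and the job is handed in when it is done.

```bash
mkdir -p pics; ls; cat > h.py <<'E'
import numpy as np, cv2
from cell import env
from scipy.spatial.transform import Rotation as R
def rot(q): return R.from_quat([q[1],q[2],q[3],q[0]]).as_matrix()
def quat(yaw):  # tool down, tool x at yaw
    q=(R.from_euler('z',yaw)*R.from_euler('x',np.pi)).as_quat(); return [q[3],q[0],q[1],q[2]]
def ray(c,u,v):
    f=240/np.tan(np.radians(c['vfov'])/2)
    d=rot(c['attitude'])@np.array([(u-c['cx'])/f,(v-c['cy'])/f,1]); return np.array(c['origin']),d
def onz(c,u,v,z):
    o,d=ray(c,u,v); return o+d*(z-o[2])/d[2]
def tri(obs):
    A=np.zeros((3,3));b=np.zeros(3)
    for c,u,v in obs:
        o,d=ray(c,u,v);d=d/np.linalg.norm(d);P=np.eye(3)-np.outer(d,d);A+=P;b+=P@o
    p=np.linalg.solve(A,b); return p,[np.linalg.norm(np.cross(ray(c,u,v)[1]/np.linalg.norm(ray(c,u,v)[1]),p-ray(c,u,v)[0])) for c,u,v in obs]
E
python3 - <<'E'
from h import *
import pickle
cs={}
for n in("scene","top","wrist"):
    c=env.read_camera(n);cs[n]=c;cv2.imwrite(f'pics/{n}0.png',c['image']);print(n,c['vfov'],c['cx'],c['cy'],c['origin'],rot(c['attitude']).round(3).tolist())
pickle.dump(cs,open('c0.pkl','wb'))
cv2.imwrite('pics/both0.png',cv2.resize(np.vstack([cs['scene']['image'],cs['top']['image']]),(400,600)))
print(env.current_eef_rot(),rot(env.current_eef_rot()).round(3).tolist())
E
```

```text
pics
scene 52.968781782586404 315.2357976620664 235.51921692471836 [0.23161883 0.67537541 0.52876041] [[-0.899, -0.231, 0.371], [-0.437, 0.467, -0.769], [0.004, -0.854, -0.521]]
top 43.23394273587136 321.25358532194906 235.38986754962988 [0.40540078 0.01044238 1.06191548] [[-0.012, -0.985, 0.172], [-1.0, 0.013, 0.009], [-0.011, -0.172, -0.985]]
wrist 68.6695257713358 316.4273007586465 238.43111061634121 [ 0.25673298 -0.46572957  0.37400604] [[0.346, -0.892, -0.29], [-0.938, -0.329, -0.106], [-0.001, 0.308, -0.951]]
[-4.78097513e-04  9.84393478e-01  1.75980827e-01 -4.03648123e-06] [[0.938, 0.346, -0.0], [0.346, -0.938, 0.001], [0.0, -0.001, -1.0]]
```

View pics/scene0.png

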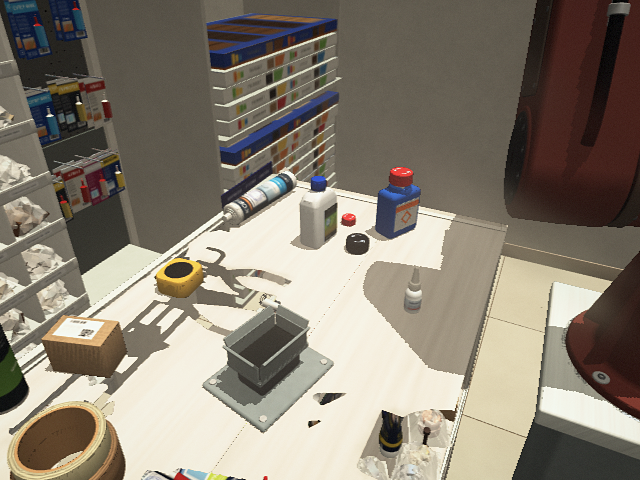

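View pics/top0.png

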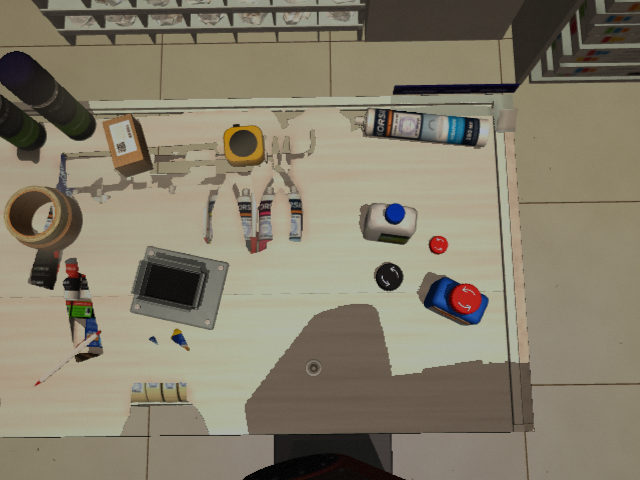

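The scene view shows the blue bottle with its red cap near (400,175) and the cradle at (267,345). In the top view the cap is at (466,298) and the cradle pocket at (170,283). I'll enlarge crops of both.

```bash
python3 - <<'E'
import pickle,cv2,numpy as np
cs=pickle.load(open('c0.pkl','rb'))
def cr(n,u,v,w,h):
    im=cv2.resize(cs[n]['image'][v:v+h,u:u+w],(400,300),interpolation=cv2.INTER_CUBIC); return im
a=cr('scene',360,160,80,60)*1;b=cr('top',416,264,80,60) # 5x
c=cr('scene',207,300,120,90);d=cr('top',120,238,120,90) # 3.33x
cv2.imwrite('pics/crops.png',np.vstack([np.hstack([a,b]),np.hstack([c,d])]))
E
```

```text
(no output)
```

View pics/crops.png

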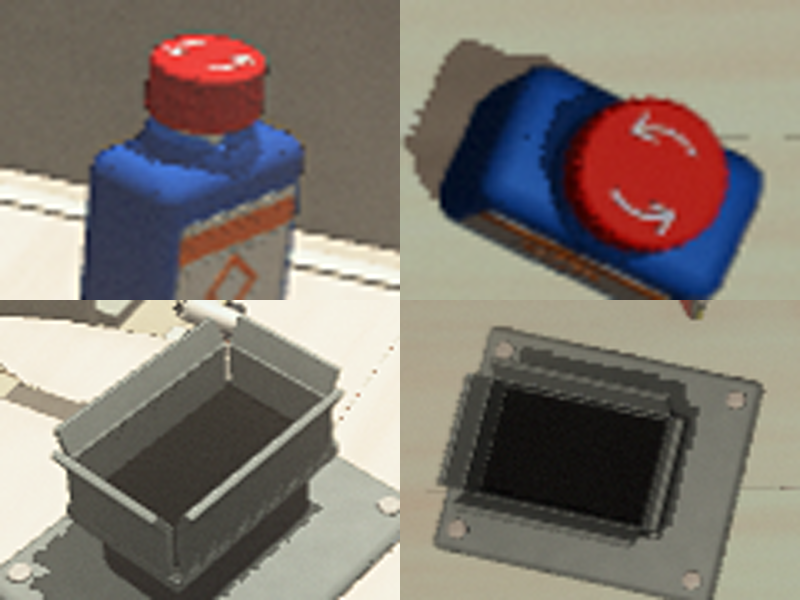

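Cap top centre: scene (402,172), top (467,298.4). The bottle's long edges and the cradle's screw line are clear. Next I'll compute rough poses and check joint ranges.

```bash
python3 - <<'E'
from h import *
import pickle
cs=pickle.load(open('c0.pkl','rb'));S,T=cs['scene'],cs['top']
p,e=tri([(S,402,172),(T,467,298.4)]);print('cap',p,e)
def t(u,v):return (416+(u-400)/5,264+v/5)
def k(u,v):return (120+(u-400)/3.333,238+(v-300)/3.333)
for a,b in [((485,213),(680,293)),((540,68),(755,160))]:
    d=onz(T,*t(*b),.09)-onz(T,*t(*a),.09);print('bottle y yaw',np.degrees(np.arctan2(-d[1],-d[0])))
s=[onz(T,*k(*q),.006) for q in [(503,350),(737,400),(692,580),(458,528)]]
for i in range(4):
    d=s[(i+1)%4]-s[i];print('plate',np.degrees(np.arctan2(d[1],d[0])),np.linalg.norm(d))
print('plate c',np.mean(s,0)); c=onz(T,*k(565,455),.084);print('rim c',c)
for nm,xy,z in[('bottle',p[:2],.11),('cradle',c[:2],.16),('cradle high',c[:2],.30)]:
  for y in range(-180,180,30):
    q=env.inverse_kinematics([*xy,z],quat(np.radians(y)));print(nm,y,None if q is None else np.round(q,2))
E
```

```text
cap [ 0.46489413 -0.20197433  0.13542521] [np.float64(0.001719084031297327), np.float64(0.0017190840312972984)]
bottle y yaw 66.79694384679432
bottle y yaw 65.68647258344843
plate -102.77765390969134 0.1278669512749852
plate 166.8819478524362 0.09621113528558968
plate 77.00876681859239 0.12622178718797292
plate -12.134668717271493 0.09574495523305684
plate c [0.50099932 0.26964209 0.006     ]
rim c [0.49839856 0.2663844  0.084     ]
bottle -180 [-0.55  0.36 -0.4   0.81  0.   -0.55]
bottle -150 [-0.55  0.36 -0.4   0.81  0.   -1.08]
bottle -120 [-0.55  0.36 -0.4   0.81  0.   -1.6 ]
bottle -90 [-0.55  0.36 -0.4   0.81  0.   -2.12]
bottle -60 [-0.55  0.36 -0.4   0.81  0.   -2.65]
bottle -30 [-0.55  0.36 -0.4   0.81  0.    3.11]
bottle 0 [-0.55  0.36 -0.4   0.81  0.    2.59]
bottle 30 [-0.55  0.36 -0.4   0.81  0.    2.06]
bottle 60 [-0.55  0.36 -0.4   0.81  0.    1.54]
bottle 90 [-0.55  0.36 -0.4   0.81  0.    1.02]
bottle 120 [-0.55  0.36 -0.4   0.81  0.    0.49]
bottle 150 [-0.55  0.36 -0.4   0.81  0.   -0.03]
cradle -180 [ 0.36  0.41 -0.17  0.99  0.    0.36]
cradle -150 [ 0.36  0.41 -0
[... 418 characters left out ...]
120 [ 0.36  0.41 -0.17  0.99  0.    1.41]
cradle 150 [ 0.36  0.41 -0.17  0.99  0.    0.89]
cradle high -180 [0.36 0.34 0.1  1.33 0.   0.36]
cradle high -150 [ 0.36  0.34  0.1   1.33  0.   -0.16]
cradle high -120 [ 0.36  0.34  0.1   1.33  0.   -0.69]
cradle high -90 [ 0.36  0.34  0.1   1.33  0.   -1.21]
cradle high -60 [ 0.36  0.34  0.1   1.33  0.   -1.73]
cradle high -30 [ 0.36  0.34  0.1   1.33  0.   -2.26]
cradle high 0 [ 0.36  0.34  0.1   1.33  0.   -2.78]
cradle high 30 [0.36 0.34 0.1  1.33 0.   2.98]
cradle high 60 [0.36 0.34 0.1  1.33 0.   2.46]
cradle high 90 [0.36 0.34 0.1  1.33 0.   1.93]
cradle high 120 [0.36 0.34 0.1  1.33 0.   1.41]
cradle high 150 [0.36 0.34 0.1  1.33 0.   0.89]
```

```bash
python3 - <<'E'
from h import *
import pickle
W=[]
def go(x,y,z,yaw):
    env.move_to([x,y,z],quat(np.radians(yaw)));env.hold(.15);W.append(env.read_camera('wrist'))
go(.53,.23,.32,77);go(.47,.25,.32,77);go(.45,-.25,.33,66);go(.45,-.19,.33,66)
pickle.dump(W,open('w.pkl','wb'));print(env.current_time())
I=[w['image'] for w in W]
cv2.imwrite('pics/w4.png',np.vstack([np.hstack(I[:2]),np.hstack(I[2:])])[::1,::1] if 0 else cv2.resize(np.vstack([np.hstack(I[:2]),np.hstack(I[2:])]),(800,600),interpolation=cv2.INTER_AREA))
E
```

```text
6.3167
```

View pics/w4.png

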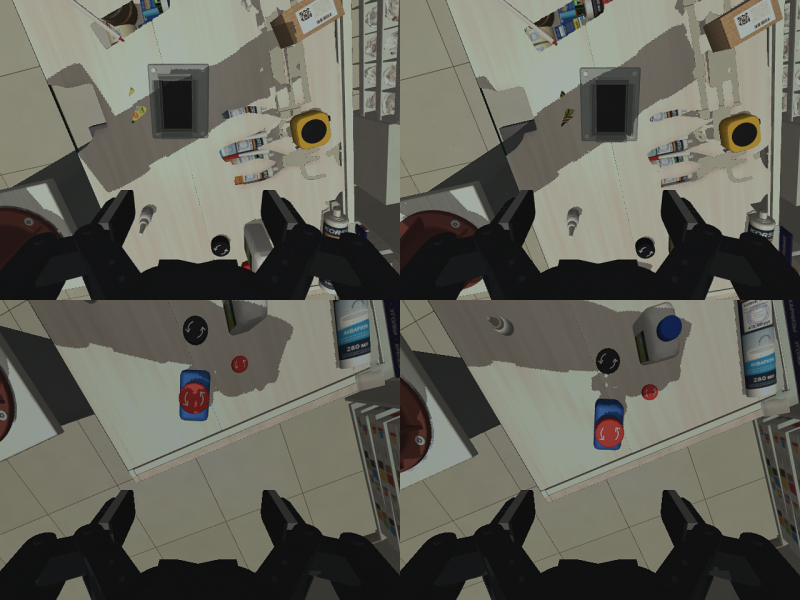

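Upper pair: the cradle at full-resolution (356,204) and (420,208). Lower pair: the capped bottle at (390,194) and (418,254). Enlarging.

```bash
python3 - <<'E'
import pickle,cv2,numpy as np
W=pickle.load(open('w.pkl','rb'))
o=[(290,125),(360,130),(325,145),(355,205)]
C=[cv2.resize(cv2.convertScaleAbs(W[i]['image'][v:v+[150,150,105,105][i],u:u+[133,133,140,140][i]],alpha=[2,2,1,1][i]),None,fx=[3,3,2.85,2.85][i],fy=[3,3,2.85,2.85][i],interpolation=cv2.INTER_CUBIC) for i,(u,v) in enumerate(o)]
cv2.imwrite('pics/w_cr.png',np.hstack(C[:2]))
cv2.imwrite('pics/w_bt.png',np.hstack(C[2:]));print([c.shape for c in C])
E
```

```text
[(450, 399, 3), (450, 399, 3), (299, 399, 3), (299, 399, 3)]
```

View pics/w_cr.png

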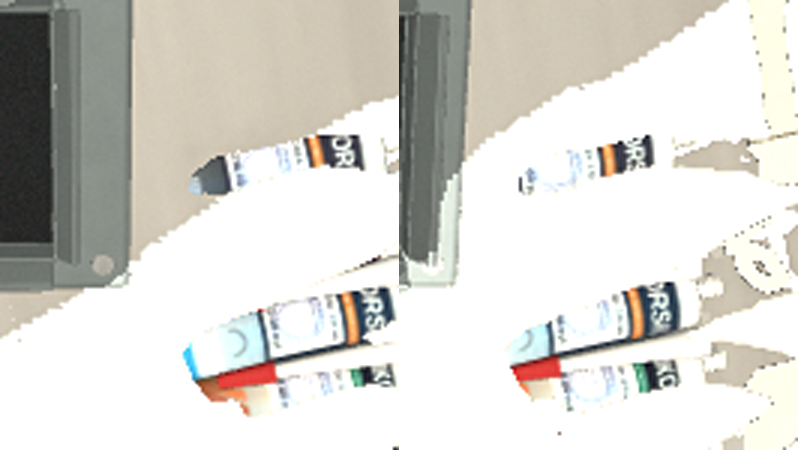

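View pics/w_bt.png

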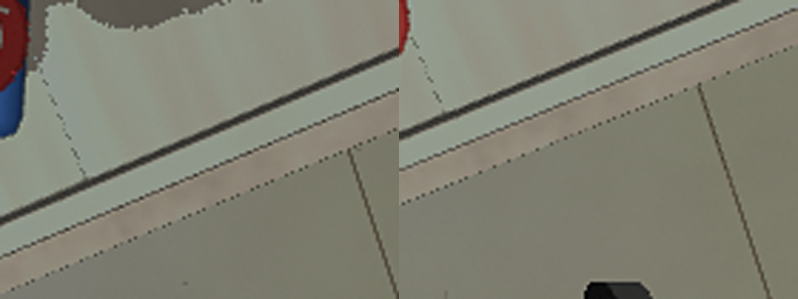

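The composite's scale was 1.6, so those crops missed. Corrected centres are cradle (285,163) and (336,166), bottle (312,155) and (334,200).

```bash
python3 - <<'E'
import pickle,cv2,numpy as np
W=pickle.load(open('w.pkl','rb'))
o=[(235,100),(286,100),(262,115),(284,155)]
C=[cv2.resize(cv2.convertScaleAbs(W[i]['image'][v:v+[130,130,100,100][i],u:u+100],alpha=[1.6,1.6,1,1][i]),(400,[340,340,260,260][i]),interpolation=cv2.INTER_CUBIC) if 0 else cv2.resize(cv2.convertScaleAbs(W[i]['image'][v:v+75+0*i,u:u+100],alpha=[1.6,1.6,1,1][i]),(400,300),interpolation=cv2.INTER_CUBIC) for i,(u,v) in enumerate([(235,125),(286,128),(262,117),(284,160)])]
# 4x; crop 100x75
cv2.imwrite('pics/w_all.png',np.vstack([np.hstack(C[:2]),np.hstack(C[2:])]))
E
```

```text
(no output)
```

View pics/w_all.png

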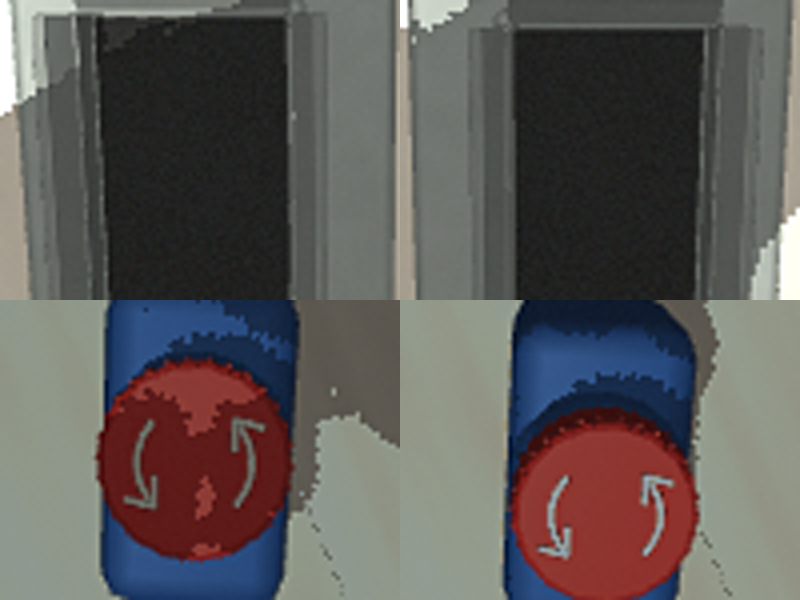

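The cap-top centre is at (310.8,157.5) in W2 and (335.3,213.3) in W3. The cradle crop is cut off at the bottom, so I need a taller one.

```bash
python3 - <<'E'
import pickle
from h import *
W=pickle.load(open('w.pkl','rb'));cs=pickle.load(open('c0.pkl','rb'));S,T=cs['scene'],cs['top']
C=[cv2.resize(cv2.convertScaleAbs(W[i]['image'][v:v+150,u:u+100],alpha=1.8),(400,600),interpolation=cv2.INTER_CUBIC) for i,(u,v) in enumerate([(235,90),(286,90)])]
cv2.imwrite('pics/w_cr2.png',np.hstack(C))
print(tri([(S,402,172),(T,467,298.4),(W[2],310.75,157.5),(W[3],335.3,213.3)]),tri([(W[2],310.75,157.5),(W[3],335.3,213.3)]))
# bottle side edges (top edges of body, z~.095)
for c,o,e in [(W[2],(262,117),[((105,310),(103,590)),((297,320),(284,590))]),(W[3],(284,160),[((512,330),(504,590)),((695,350),(683,590))])]:
  for a,b in e:
    f=lambda q:onz(c,o[0]+(q[0]%400)/4,o[1]+(q[1]-300)/4,.085)
    d=f(a)-f(b);print(np.degrees(np.arctan2(d[1],d[0])))
E
```

```text
(array([ 0.46560334, -0.20270976,  0.13487218]), [np.float64(0.002221663401732114), np.float64(0.001427416310160325), np.float64(0.0006512313960753343), np.float64(0.000598009571934312)]) (array([ 0.46626421, -0.20259317,  0.13682773]), [np.float64(8.824497913205212e-05), np.float64(8.824497913207958e-05)])
64.20486698870717
64.1450707704218
63.96005372126082
65.1585599616544
```

View pics/w_cr2.png

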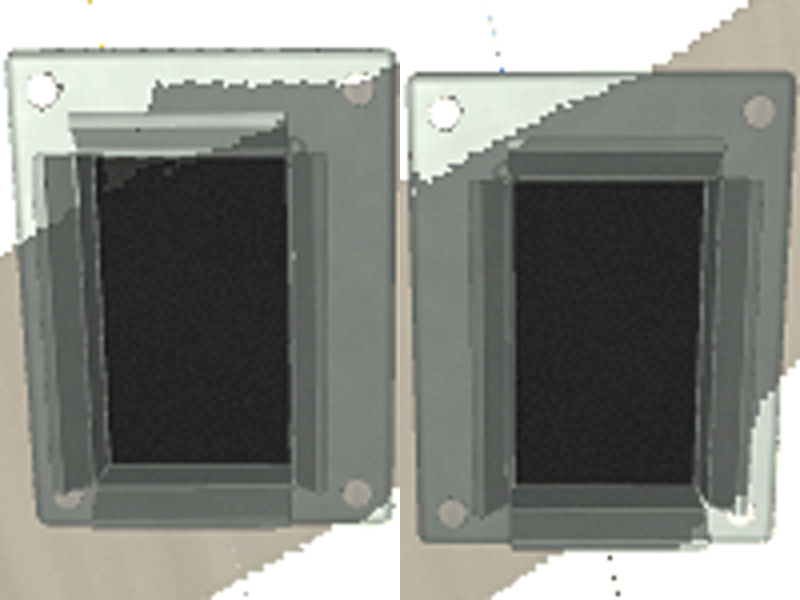

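```bash
python3 - <<'E'
import pickle
from h import *
W=pickle.load(open('w.pkl','rb'))
a=lambda u,v:(W[0],235+u/4,90+v/4)
b=lambda u,v:(W[1],286+(u-400)/4,90+v/4)
P=[]
for p,q in [((51.5,322),(476,347)),((325.5,322),(753,345)),((178,113),(617,140)),((191,525),(610,548))]:
    r=tri([a(*p),b(*q)]);P.append(r[0]);print(r,onz(*a(*p),.084)[:2],onz(*b(*q),.084)[:2])
P=np.array(P);print('x-lips mid',P[:2].mean(0),'y-lips mid',P[2:].mean(0),np.linalg.norm(P[0]-P[1]),np.linalg.norm(P[2]-P[3]))
d=lambda f,p,q,z:np.degrees(np.arctan2(*(onz(*f(*p),z)-onz(*f(*q),z))[1::-1]))
print('long dir',d(a,(178,113),(191,525),.084),d(b,(617,140),(610,548),.084),d(a,(42,90),(68,495),.006),d(a,(357,88),(358,492),.006),d(b,(444,112),(452,514),.006),d(b,(758,110),(740,508),.006))
print('short',d(a,(38,155),(326,155),.084),d(b,(472,180),(762,180),.084))
for z in(.05,.055):print('screw c',np.mean([onz(*a(*p),.006) for p in[(42,90),(357,88),(358,492),(68,495)]],0),np.mean([onz(*b(*p),.006) for p in[(444,112),(758,110),(740,508),(452,514)]],0))
E
```

```text
(array([0.46479296, 0.27571356, 0.07472904]), [np.float64(0.00020338931490681615), np.float64(0.00020338931490673936)]) [0.46686959 0.27661438] [0.46530959 0.27672292]
(array([0.5380739 , 0.25991956, 0.08165316]), [np.float64(0.00013804724916065793), np.float64(0.00013804724916061483)]) [0.53809617 0.26006943] [0.53781468 0.26045758]
(array([0.51317083, 0.31997938, 0.08223923]), [np.float64(9.173532500548607e-05), np.float64(9.173532500552679e-05)]) [0.51336537 0.3199992 ] [0.51303037 0.31992059]
(array([0.48876653, 0.21379885, 0.08389617]), [np.float64(0.0001358096607526844), np.float64(0.00013580966075261007)]) [0.48883154 0.21395638] [0.48872385 0.21369516]
x-lips mid [0.50143343 0.26781656 0.0781911 ] y-lips mid [0.50096868 0.26688912 0.0830677 ] 0.07528272563788559 0.10896155292484289
long dir 76.97337136996633 77.11145541364068 77.25759067686124 77.46534243670075 77.1744215761989 77.17724293587585
short 166.9212419447679 166.94596708621353
screw c [0.50033959 0.26609267 0.006     ] [0.50077748 0.26621132 0.006     ]
screw c [0.50033959 0.26609267 0.006     ] [0.50077748 0.26621132 0.006     ]
```

```bash
python3 - <<'E'
from h import *
q=quat(np.radians(65))
x,y=.4663,-.2026
env.move_to([x,y,.20],q);env.grip(1.0)
env.move_linear([x,y,.108],.12)
env.grip(0.0,60);print('w',env.current_width(),env.current_finger_force(),env.current_contact_force(),env.current_ee_pos())
env.hold(.2)
env.move_linear([x,y,.14],.08);env.hold(.2);print(env.current_width(),env.current_contact_force())
env.move_linear([x,y,.29],.2)
env.move_to([.5012,.267,.29],quat(np.radians(77.1)));env.hold(.3)
print(env.current_width(),env.current_contact_force(),env.current_ee_pos(),env.current_time(),env.current_joint_pos())
im=[env.read_camera(n)['image'] for n in('scene','wrist')]
cv2.imwrite('pics/carry.png',np.hstack([cv2.resize(im[0][80:420,130:430],(400,453)),cv2.resize(im[1][180:480,160:425],(400,453))]))
E
```

```text
w 0.5183933986092428 60.414855857379735 [-1.35157226  0.8970497   3.11033655] [ 0.46630721 -0.20263317  0.10828667]
0.5161859962688142 [ 0.83030746  0.53910964 -2.92895737]
0.5154042395447584 [-0.43872734 -0.37036047 -3.20552038] [0.50144797 0.26648726 0.29002033] 12.3667 [ 3.59773342e-01  3.51372657e-01  8.66378475e-02  1.30600617e+00
 -4.62218037e-05  2.15662726e+00]
```

View pics/carry.png

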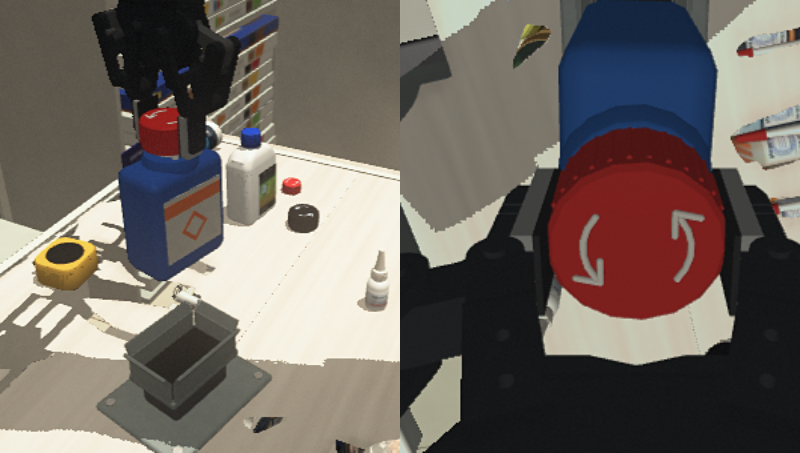

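The bottle hangs upright in the grip, aligned with the tool and centred over the cradle. Lowering it in steps with force monitoring.

```bash
python3 - <<'E'
from h import *
x,y=.5012,.267
env.move_linear([x,y,.200],.12);env.hold(.2)
f0=np.array(env.current_contact_force());print('f0',f0.round(1))
z=.200
while z>.153:
    z-=.004 if z>.165 else .0015
    env.move_linear([x,y,z],.04);env.hold(.05)
    f=np.array(env.current_contact_force())-f0;print(round(z,4),f.round(1),np.round(env.current_ft_torque(),2))
    if f[2]>5 or np.hypot(*f[:2])>6:break
print(env.current_ee_pos(),env.current_width(),env.current_time())
E
```

```text
f0 [ 0.8 -0.2 -2.7]
0.196 [-0.7  0.8 -0.1] [-0.06 -0.06  0.01]
0.192 [-0.6  0.  -0.3] [ 0.   -0.01 -0.02]
0.188 [-1.2  0.3 -0.2] [-0.04  0.    0.02]
0.184 [-1.  -0.  -0.3] [ 0.05  0.02 -0.01]
0.18 [-0.4  0.7 -0.9] [ 0.03 -0.01  0.01]
0.176 [-0.6  0.3 -0.5] [-0.03 -0.03  0.  ]
0.172 [-0.5  0.8 -1.1] [-0.04 -0.02 -0.02]
0.168 [-0.   1.3 -1. ] [ 0.   -0.01  0.01]
0.164 [-0.4 -0.3 -0.3] [-0.05  0.   -0.01]
0.1625 [0.6 0.4 0.2] [ 0.02 -0.01 -0.02]
0.161 [-0.9 -0.2  0.2] [ 0.07 -0.02 -0.04]
0.1595 [-0.5 -0.  -0. ] [-0.05  0.03 -0.01]
0.158 [-1.6  0.5  5.4] [-0.01  0.3  -0.02]
[0.50142264 0.26714408 0.15847472] 0.5175055521581856 17.4667
```

Seated: first floor contact came at TCP z 0.158, with no side force. Now press, turn and watch the forces.

```bash
python3 - <<'E'
from h import *
x,y=.5012,.267
r=lambda s:print(s,np.round(env.current_contact_force(),1),np.round(env.current_ft_torque(),2),env.current_ee_pos().round(4) if hasattr(env.current_ee_pos(),'round') else env.current_ee_pos(),round(env.current_width(),3))
for z in(.1565,.155,.1535,.1525):
    env.move_linear([x,y,z],.03);env.hold(.1);r(z)
    if env.current_contact_force()[2]>14:break
for a in(30,60,80):
    env.move_to([x,y,z],quat(np.radians(77.1+a)));env.hold(.1);r(a)
print(env.current_joint_pos(),env.current_time())
im=[env.read_camera(n)['image'] for n in('scene','wrist')]
cv2.imwrite('pics/turned.png',np.hstack([cv2.resize(im[0][150:450,165:365],(400,600)),cv2.resize(im[1][180:480,160:425],(400,453))[:450].__class__ and cv2.resize(im[1][80:480,160:427],(400,600))]))
E
```

```text
0.1565 [-1.9  0.2  4.5] [ 0.14  0.29 -0.02] [0.5013 0.2671 0.1567] 0.512
0.155 [-1.6  0.2  7. ] [0.09 0.39 0.01] [0.5013 0.2671 0.1553] 0.512
0.1535 [-3.7  0.   9.3] [ 0.08  0.75 -0.04] [0.5012 0.2672 0.1541] 0.518
0.1525 [-4.7 -0.4 14.8] [-0.02  1.14  0.02] [0.5012 0.2673 0.1536] 0.512
30 [-3.1  1.2 10.5] [0.19 0.58 0.07] [0.5016 0.2675 0.1534] 0.515
60 [-2.1 -0.7 10. ] [-0.03  0.5   0.12] [0.5017 0.2672 0.1534] 0.517
80 [-1.8 -0.6  9.7] [-0.07  0.24  0.16] [0.502  0.2671 0.1534] 0.514
[ 3.60657876e-01  4.24351035e-01 -1.68250234e-01  9.76255182e-01
 -3.32000252e-04  7.60206139e-01] 20.725
```

View pics/turned.png

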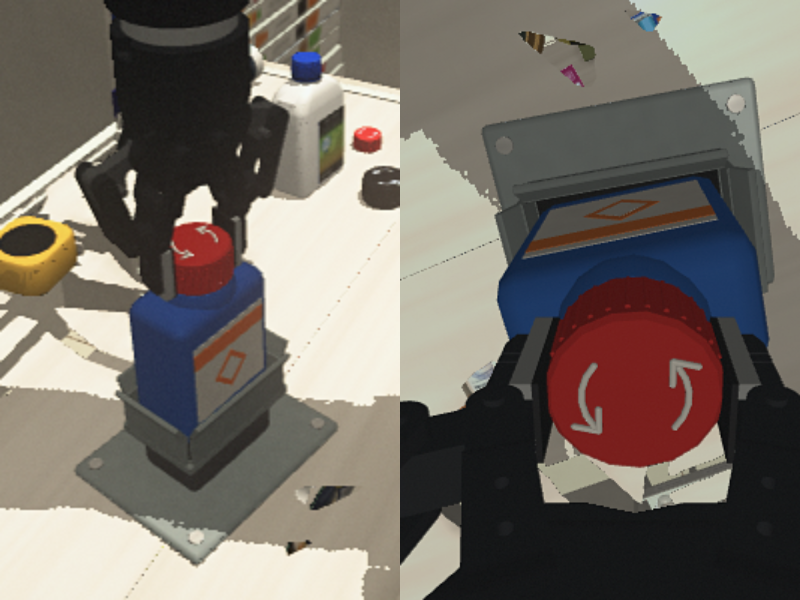

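The bottle is seated and the cap (with its arrows) has turned along with the tool by about 80°. Lifting straight up, watching for pull.

```bash
python3 - <<'E'
from h import *
x,y=.5012,.267
for z in(.156,.160,.164,.170,.178,.19):
    env.move_linear([x,y,z],.03);env.hold(.1)
    f=env.current_contact_force();print(z,np.round(f,1),round(env.current_width(),3))
    if f[2]<-4:print('pull');break
else:
    env.move_linear([x,y,.249],.08);env.hold(.6)
    print(env.current_ee_pos(),env.current_contact_force(),env.current_finger_force(),env.current_width(),env.current_time())
im=[env.read_camera(n)['image'] for n in('scene','wrist')]
cv2.imwrite('pics/off.png',np.hstack([cv2.resize(im[0][120:420,165:365],(400,600)),cv2.resize(im[1][80:480,160:427],(400,600))]))
E
```

```text
0.156 [1.4 0.6 5. ] 0.513
0.16 [1.4 1.6 1.3] 0.508
0.164 [ 0.5  0.2 -0.5] 0.513
0.17 [0.5 0.8 0.4] 0.516
0.178 [ 0.4 -0.2 -0. ] 0.517
0.19 [ 0.   0.8 -1.2] 0.514
[0.50121062 0.26700054 0.24900752] [-0.23217079  0.11536028 -1.19243815] 62.06767709838459 0.5139765572521704 25.0667
```

View pics/off.png

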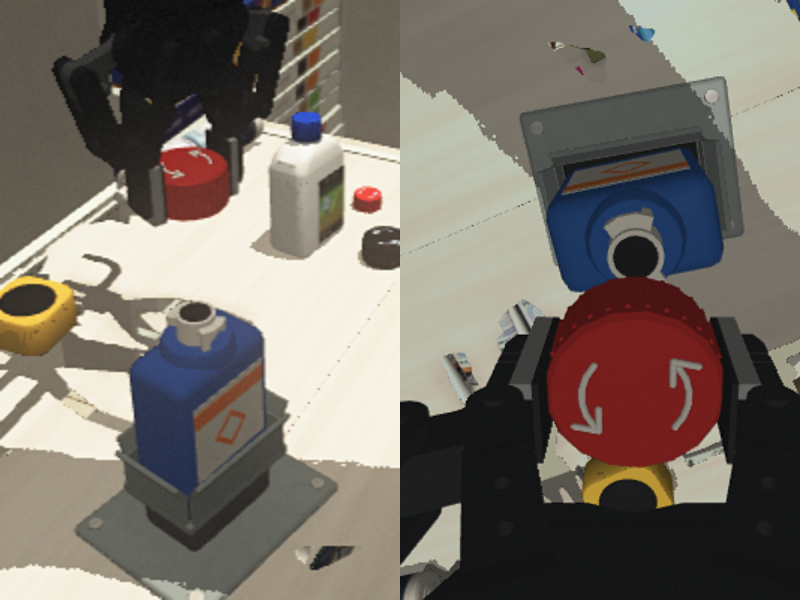

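The cap is off and held upright above the open neck, and the bottle is still seated.

```bash
python3 -c "
from cell import env
print(env.finish_job())"
```

```text
the job is handed in; nothing more can be done
None
```

I handed the job in after about 25 s of the 45 s: the bottle is seated in the cradle, and the cap was pressed, turned about 80° counter-clockwise, lifted off and is held upright about 8 cm above the mouth; no verdict came back.

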